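# Strip a press-tool stack into its service nests and add a fresh roller

## Task

The tool stack has come off the press for service: take it apart from the top and set each part upright, flat on the floor of the grey nest of its own shape (round punch holder in the round nest, square block in the square one, long block in the long one). Complete the service set with a fresh roller: take the front one out of the sloping feed lane and lay it in the grey V-cradle, its axle along the valley, leaving the next one in the lane to run down to the front stop. Set things down, do not drop or tip them.

Things in the scene. Friction and masses are not known exactly. Their poses are not given: they have to be found in the camera images.
- long_block: Long aluminium block, bottom of the stack, 56 mm in its x, 110 mm in its y, 40 mm high; loose, about 0.65 kg. Origin at the centre of its underside, z up. It stands on the table. Grip it across its 56 mm width, in its upper half (the nest's rim must stay clear of the fingertips).
- square_block: Square steel block, 52 x 52 mm, 40 mm high, middle of the stack, standing on the long block; loose, about 0.45 kg. Origin at the centre of its underside, z up, sides along its x and y.
- punch_holder: Round steel punch holder, top of the stack, standing on the square block: a cylinder 40 mm in diameter and 40 mm high with a dark stub 14 mm in diameter and 10 mm high on top; loose, about 0.35 kg. Origin at the centre of its underside, z up.
- roller1: The front (lowest) of three alike aluminium flanged rollers in the sloping lane: a core 32 mm in diameter and 44 mm long between two flanges 46 mm in diameter and 8 mm thick, 60 mm long in all; about 0.15 kg. Origin at its centre; its y is the axle (level), its x and z turn as it rolls. The flange ends stand free on both sides of the lane and can be gripped (60 mm) from above along the axle. The next roller's flanges touch it from behind.
- roller2: The second roller in the lane, the same as the first; origin at its centre. Runs down to the front by itself when the first is lifted out.
- lane: Fixed sloping feed lane: a grey rail 38 mm wide that the roller cores ride on, their flanges overhanging each side, with a yellow stop at each end. It rises 8 degrees towards its +x, so the front is at its -x end. Origin on the table below the front roller; a roller at the front stop has its centre at x = -2 mm, y = 0 (3 mm play each way), z = 76 mm. Lane about 172 mm long, its base plate 70 mm wide.
- long_nest: Fixed grey oblong nest on the table, outside 84 mm in its x and 138 mm in its y, rim 8 mm high and 4 mm thick, floor 4 mm above its underside: 10 mm of play round the long block. Origin at the centre of its underside.
- square_nest: Fixed grey square nest on the table, outside 80 x 80 mm, rim 8 mm high and 4 mm thick, floor 4 mm above its underside: 10 mm of play round the square block. Origin at the centre of its underside.
- round_nest: Fixed grey round nest on the table, outside 68 mm in diameter, rim 8 mm high and 4 mm thick, floor 4 mm above its underside: 10 mm of play round the punch holder. Origin at the centre of its underside.
- cradle: Fixed grey V-cradle: on a base plate 80 mm (x) by 60 mm (y) and 8 mm thick stands a block 24 mm wide in y whose top is a V valley running along its y, faces sloping 25 degrees, bottom of the valley 34 mm above the table. The roller's core lies in the valley with the flanges free on both sides (10 mm of play along y); its centre is then at x = 0 and z = 52 mm in the cradle's frame. Origin at the centre of its underside.
There are look-alikes about, which are no part of the job. What is shaped like the square_block but brown or pink is not meant. What is shaped like the punch_holder but purple is not meant.

How it is judged:
By the outcome, as a careful person would: the job done as asked, in the order asked, and still so for the second after the job is handed in, with the robot touching nothing.
It also fails if it takes over 128 s, if anything falls off the work surface, if the arm or the gripper's body presses on something with over 40 N, if the wrist force passes 120 N, or if a joint passes its speed limit or range.

## Robot

A 6-joint arm with a two-finger parallel gripper is mounted at the origin on the work surface. World frame = base frame: x ahead of the robot, y to its left, z up, the work surface at z = 0. Lengths are in m, angles in rad, forces in N, time in s.
With the tool pointing down it reaches from about 0.35 to 0.775 m from the base axis. Payload 7.3 kg.
Tool frame: the origin (TCP) lies at the centre of the arm's flange, where the gripper is bolted on; the fingertips stand 178 mm ahead of it and the grasp point (between the pads) lies robot.pinch_z ahead of it (robot.pinch_z is the distance from the TCP to the grasp point, in m); x points along the fingers, z is the direction in which the jaws open and shut, and the axes are right-handed (so a half turn about x gives the same grasp; the last joint's range is limited). The gripper opens to 92 mm and grips with 3 to 60 N. Pads are 19 mm wide; open, the fingers measure 130 mm over their backs; the gripper's body (75 mm by 190 mm) begins 47 mm behind the grasp point.
Start: joints at [0.997, 0.342, 1.524, -0, 1.275, -0.146], TCP at [0.218, 0.478, 0.405] pointing down, gripper open.
Joint ranges: [-2.53, 2.53], [-0.77, 2.02], [0.04, 2.7], [-1, 4.14], [0.28, 2.66], [-3.11, 3.11]. Speed limits (rad/s): [2.57, 2.57, 3.14, 3.14, 3.14, 3.14].

## Interface

Orientations are given as [roll, pitch, yaw] about the fixed x, y, z axes, in that order (R = Rz(yaw) Ry(pitch) Rx(roll)).
In Python, from cell import robot gives the robot as it stands.
- The arm moves only by the shell command python3 -m jog 'ROWS' [FORCE]. ROWS is JSON, a list of rows, each an object of numbers: "fingers": the closure, from 0 (fully open) to 1 (shut); "x", "y", "z": the shift along the tool's x, y, z in cm; "spin": the turn about the tool's x in degrees. A call has 1 to 5 rows; each row is the pose to reach, as a shift and turn from the pose commanded when the call began, along the tool's axes at that moment; what a row does not reach only later rows make up. A row lasts 1/8 s, in which the tool goes at most 62.5 mm and 10.7 degrees, less where a joint would pass 70% of its speed; a pose out of reach is approached as far as the arm can. A call with a gripper value outside its range is refused whole. The fingers move at their own pace and stop on an object; FORCE is the grip in N (left out, the last holds). Time passes only in rows, so rows that repeat a pose let the fingers close. It gives the time, the measured TCP pose, the force and the opening at its end, in the units of the state.
- robot.observe(): the state, without advancing time (a new reading comes with each control period).
- robot.read_camera(name): name is "side" or "top" or "wrist"; returns a dict with "color" (480x640x3 uint8, red, green, blue), "mtx" (3x3 intrinsics, pixels), "view" (4x4, takes a point from world to camera coordinates); the wrist camera has in their place "T_tool_cam" (4x4, takes a point from camera to tool coordinates, whose origin is the TCP and whose axes are the tool frame's). Camera axes: x right, y down, z forward; pixel columns grow to the right and rows downward; lengths in m; the calibration is good to about 2 mm. A picture is of the moment at which its call begins: read the wrist's pose just before it. There is no depth.
- robot.hand_in(): hands the job in, once; it reports no verdict.
Trained networks look in a picture, given as the dict that the camera call returned (one of the last four; its "shot" number tells which), for a name from the list of things; names that differ only in an ending like _2 or _b are one class to them, and where a whole thing is asked for, a point or a joint stands for the part that bears it (a point fixed in the world has none). Each returns a list of dicts, best first, with "conf" (0 to 1); they miss things now and then, are a little off and sometimes report something else, mostly with a low value. They report only what shows in the picture. A call takes as long as a camera call. They do not tell look-alikes from the thing itself.
- robot.look_for(target, picture): "xy" ([column, row] in pixels, amid what is visible of it).
The state is a dict: "time": time; "qpos": joint angles; "qvel": joint speeds; "joint_efforts": joint torques, N m; "tool_pos": TCP position; "tool_rot": TCP orientation; "contact_force": force on the tool from outside, world axes, zero at the start; "torque": the same for the moment, N m; "opening": finger opening in m.
Only numpy, scipy, OpenCV 4.12 (cv2) and the standard library are available. Lean on these libraries where they do the work, as an engineer would, in place of code of your own. Each camera call takes 0.05 s, during which the arm holds its last target. There are 200 camera calls.

## Working session

There is one attempt and no reset: what is moved stays moved. The work goes in short steps, Python scripts to look and compute and a shell command to move; the robot and the scene stay as the last step left them, time stands still between calls to the robot, and variables do not carry over. Pictures are saved under pics/ and viewed, on a budget of 14 in all, crops included, one or two more only if the job needs it, and the job is handed in when it is done.

```bash
mkdir -p pics; ls; cat > h.py <<'E'
import numpy as np, cv2
from cell import robot
from scipy.spatial.transform import Rotation as R
NAMES=["long_block","square_block","punch_holder","roller1","lane","long_nest","square_nest","round_nest","cradle"]
def view(p,st=None):
    if "view" in p: return np.array(p["view"])
    st=st or robot.observe()
    T=np.eye(4);T[:3,:3]=R.from_euler('xyz',st["tool_rot"]).as_matrix();T[:3,3]=st["tool_pos"]
    return np.linalg.inv(T@np.array(p["T_tool_cam"]))
def ray(p,V,xy):
    K=np.array(p["mtx"]);d=np.linalg.inv(K)@[xy[0],xy[1],1];C=np.linalg.inv(V)
    return C[:3,3],C[:3,:3]@d
def onz(p,V,xy,z):
    o,d=ray(p,V,xy);return o+d*(z-o[2])/d[2]
def proj(p,V,X):
    c=V[:3,:3]@np.array(X)+V[:3,3];u=np.array(p["mtx"])@c;return u[:2]/u[2]
def tri(rs):
    A=np.zeros((3,3));b=np.zeros(3)
    for o,d in rs:
        d=d/np.linalg.norm(d);P=np.eye(3)-np.outer(d,d);A+=P;b+=P@o
    X=np.linalg.solve(A,b)
    return X,[float(np.linalg.norm((np.eye(3)-np.outer(d,d)/(d@d))@(X-o))) for o,d in rs]
def save(p,n): cv2.imwrite("pics/"+n,cv2.cvtColor(p["color"],cv2.COLOR_RGB2BGR))
E
python3 - <<'E'
from h import *
print(robot.pinch_z, robot.observe())
for c in ["top","side","wrist"]:
    st=robot.observe();p=robot.read_camera(c);save(p,c+"0.png")
    V=view(p,st);print(c,"cam",np.linalg.inv(V)[:3,3].round(3), np.linalg.inv(V)[:3,2].round(2),"f",np.array(p["mtx"])[0,0])
    for n in NAMES:
        print(n,[(np.round(d["xy"]).tolist(),round(d["conf"],2),onz(p,V,d["xy"],0.02).round(3).tolist()[:2]) for d in robot.look_for(n,p)[:4]])
E
```

```text
pics
0.1592 {'time': 0.0, 'qpos': array([ 9.96978411e-01,  3.42691645e-01,  1.52500547e+00,  4.59639962e-06,
        1.27536201e+00, -1.45978729e-01]), 'qvel': array([ 0.00101685, -0.00084405, -0.00116527, -0.00074444,  0.00045171,
        0.00073416]), 'joint_efforts': array([-9.92117066e-06, -4.31260514e+01, -2.44213378e+01,  7.18127307e-02,
        5.61614684e-02, -1.50177661e-04]), 'tool_pos': array([0.21772189, 0.47758057, 0.40406492]), 'tool_rot': array([ 2.99261672,  1.56932986, -2.14761279]), 'contact_force': array([ 0.71486386, -0.13364395,  0.54822933]), 'torque': array([-0.06333654,  0.00592507,  0.00488176]), 'opening': 0.09187078851936321}
top cam [ 0.471 -0.004  1.16 ] [ 0.11  0.02 -0.99] f 459.6946097401462
long_block [([260.0, 230.0], 0.69, [0.635, 0.178])]
square_block [([258.0, 228.0], 0.85, [0.64, 0.183]), ([258.0, 176.0], 0.81, [0.774, 0.181]), ([256.0, 269.0], 0.78, [0.538, 0.187])]
punch_holder [([307.0, 222.0], 0.73, [0.653, 0.057]), ([267.0, 221.0], 0.72, [0.658, 0.16])]
roller1 [([290.0, 313.0], 0.64, [0.428, 0.106]), ([402.0, 217.0], 0.58, [0.656, -0.179])]

[... 627 characters left out ...]
unch_holder [([294.0, 273.0], 0.78, [0.652, 0.052]), ([273.0, 285.0], 0.57, [0.684, 0.096])]
roller1 [([314.0, 192.0], 0.76, [0.662, -0.268]), ([291.0, 190.0], 0.67, [0.722, -0.269])]
lane [([281.0, 214.0], 0.7, [0.724, -0.157])]
long_nest [([404.0, 245.0], 0.89, [0.436, -0.072])]
square_nest [([403.0, 189.0], 0.6, [0.442, -0.314]), ([274.0, 307.0], 0.39, [0.669, 0.154])]
round_nest [([410.0, 310.0], 0.78, [0.421, 0.126])]
cradle [([386.0, 402.0], 0.86, [0.457, 0.328])]
wrist cam [0.142 0.511 0.385] [ 0.28 -0.12 -0.95] f 344.95453300070665
long_block []
square_block []
punch_holder []
roller1 []
lane []
long_nest []
square_nest []
round_nest []
cradle [([288.0, 394.0], 0.59, [0.422, 0.336])]
```

```bash
python3 - <<'E'
import cv2
t=cv2.imread("pics/top0.png");s=cv2.imread("pics/side0.png")
cv2.imwrite("pics/t1.png",cv2.resize(t[140:350,160:520],(800,467),interpolation=cv2.INTER_CUBIC))
cv2.imwrite("pics/s1.png",cv2.resize(s[150:450,180:480],(600,600),interpolation=cv2.INTER_CUBIC))
E
```

```text
(no output)
```

View pics/t1.png

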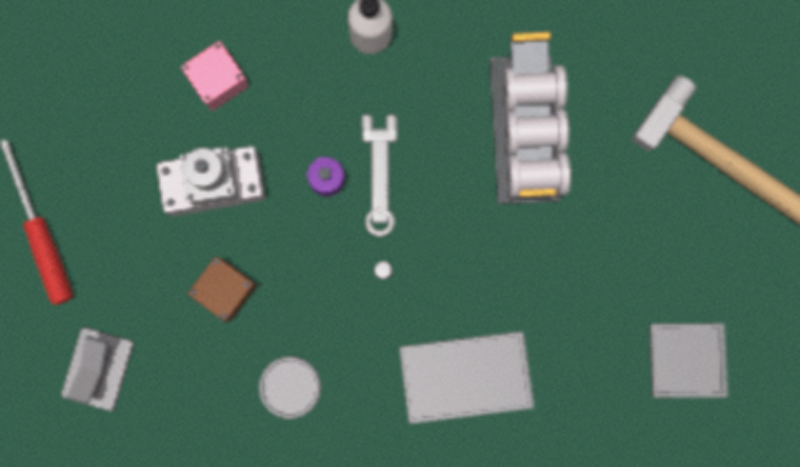

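View pics/s1.png

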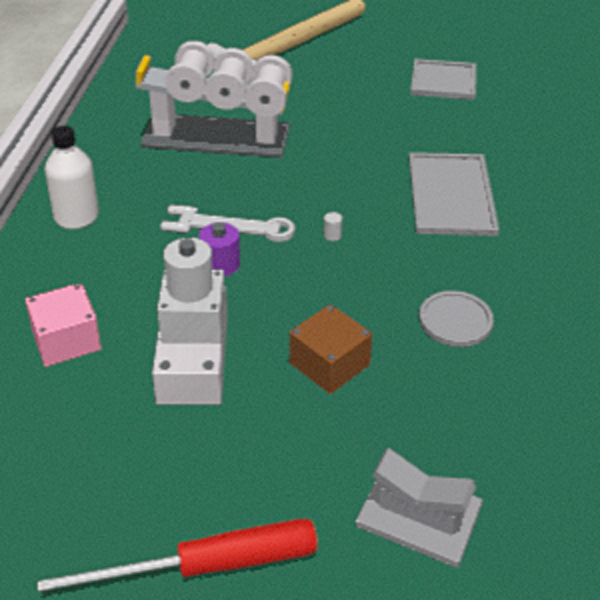

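The top and side views (crop px) show these:
- **Stack:** stub at top(203,166) / side(187,243). It sits between the pink (213,75) and brown (222,290) decoys, with the purple one at (325,175).
- **Nests (top):** round (290,387), long (467,378), square (690,360).
- **Cradle (top):** (97,370).
- **Lane:** the three rollers are around (539,130), with the front one at (539,177).

Next I'll triangulate these.

```bash
python3 - <<'E'
from h import *
t=robot.read_camera("top");s=robot.read_camera("side");Vt=view(t);Vs=view(s)
T=lambda a:np.array(a)/ (800/360)+[160,140]
S=lambda a:np.array(a)/2+[180,150]
def both(n,a,b):
    X,e=tri([ray(t,Vt,T(a)),ray(s,Vs,S(b))]);print(n,X.round(4),np.round(e,4))
both("stub",(203,166),(187,243))
both("round",(290,387),(457,317))
both("square",(689.5,360),(444,78))
both("long",(467,377.5),(453,192))
both("cradle corner front(-x..)",(111,410),(457,562));both("cradle corner",(132,342),(481,499))
both("valley endnear",(85,335),(430,478))
both("longblock corner",(158,163),(154,370)); both("lb c2",(168,212),(220,372))
both("lane stopfront top",(537,192),(287,87));both("lane stop back",(531,37),(144,68))
# masks
hsv=cv2.cvtColor(t["color"],cv2.COLOR_RGB2HSV)
m=((hsv[...,1]<60)&(hsv[...,2]>60)).astype(np.uint8)*255
n,l,st,c=cv2.connectedComponentsWithStats(m)
for i in range(1,n):
    if 100<st[i,4]<5000 and 150<c[i,0]<520 and 130<c[i,1]<350:
        r=cv2.minAreaRect(np.argwhere(l==i)[:,::-1].astype(np.float32));b=cv2.boxPoints(r)
        print(c[i].round(1),st[i,4]);print([onz(t,Vt,q,.01)[:2].round(4).tolist() for q in list(b)+[r[0]]])
E
```

```text
stub [0.6563 0.1796 0.1272] [0.0009 0.0009]
round [0.4232 0.1054 0.0044] [0.0001 0.0001]
square [ 0.4424 -0.3413  0.0032] [0.0002 0.0002]
long [ 0.4288 -0.0932  0.0028] [0.0001 0.0001]
cradle corner front(-x..) [ 0.4075  0.3227 -0.0539] [0.0084 0.0084]
cradle corner [ 0.4402  0.2916 -0.0068] [0.0382 0.0382]
valley endnear [0.4662 0.325  0.051 ] [0.0204 0.0204]
longblock corner [0.6757 0.2451 0.0412] [0. 0.]
lb c2 [0.6212 0.2351 0.0368] [0.0004 0.0004]
lane stopfront top [ 0.6251 -0.1694  0.0758] [0.0007 0.0007]
lane stop back [ 0.7922 -0.1685  0.088 ] [0. 0.]
[326.2 151.7] 401
[[0.8695, 0.0308], [0.8677, -0.0208], [0.8042, -0.0189], [0.8059, 0.0324], [0.8368, 0.0059]]
[398.2 195. ] 2250
[[0.8123, -0.1305], [0.8141, -0.219], [0.625, -0.2197], [0.6229, -0.1328], [0.7177, -0.1755]]
[458.5 190.6] 441
[[0.6939, -0.2857], [0.7717, -0.3456], [0.7518, -0.3704], [0.6743, -0.3105], [0.7228, -0.328]]
[330.4 217. ] 565
[[0.7322, 0.0188], [0.7309, -0.0219], [0.5901, -0.0178], [0.5912, 0.0224], [0.6607, 0.0004]]
[167.6 219.9] 171
[[0.7144, 0.4385], [0.7183, 0.4272], [0.6254, 0.3918], [0.6215, 0.403], [0.6697, 0.415]]
[254.2 220.4] 1252
[[0.6922, 0.259], [0.7087, 0.1392], [0.6357, 0.1283], [0.6192, 0.2472], [0.6638, 0.1934]]
[469.4 301.5] 1173
[[0.4852, -0.297], [0.483, -0.3828], [0.4025, -0.3777], [0.4045, -0.2924], [0.4436, -0.3375]]
[203.3 305.6] 858
[[0.4201, 0.3654], [0.4999, 0.3413], [0.48, 0.2795], [0.4005, 0.3039], [0.45, 0.3225]]
[369.4 309.3] 2057
[[0.4672, -0.0159], [0.4813, -0.1583], [0.3943, -0.1654], [0.3802, -0.0242], [0.4306, -0.091]]
[289.9 313.8] 651
[[0.4251, 0.1559], [0.4732, 0.1052], [0.4239, 0.0576], [0.3763, 0.1082], [0.4245, 0.1067]]
```

```bash
cat >> h.py <<'E'
def plan(x,y,zp,az=None):
    """shift (cm, tool axes) and spin to bring the grasp point to x,y,zp with jaw azimuth az (deg)"""
    st=robot.observe();M=R.from_euler('xyz',st["tool_rot"]).as_matrix()
    d=M.T@(np.array([x,y,zp+robot.pinch_z])-st["tool_pos"])*100
    cur=np.degrees(np.arctan2(M[1,2],M[0,2]));s=0
    if az is not None:
        s=-((az-cur+90)%180-90)   # tool x points down
    print("t",round(st["time"],2),"pinch",(st["tool_pos"]+M[:,0]*robot.pinch_z).round(4),"jaw az",round(cur,1),"tilt",np.degrees(np.arccos(-M[2,0])).round(2),"open",round(st["opening"],4),"F",np.round(st["contact_force"],1),"q6",round(st["qpos"][5],2))
    print("  x %.2f y %.2f z %.2f spin %.1f (or %.1f)"%(*d,s,s-np.sign(s)*180))
E
python3 -c "
from h import *
plan(.656,.18,.245,9)"
```

```text
t 1.6 pinch [0.2178 0.4777 0.2455] jaw az 65.5 tilt 0.01 open 0.0919 F [ 0.1  0.3 -0.8] q6 -0.15
  x 0.06 y -52.22 z -8.91 spin 56.5 (or -123.5)
```

```bash
r='{"y":-52.2,"z":-8.9,"spin":56.5}'; python3 -m jog '[{"y":-52.2,"z":-8.9,"spin":56.5},{"y":-52.2,"z":-8.9,"spin":56.5},{"y":-52.2,"z":-8.9,"spin":56.5},{"y":-52.2,"z":-8.9,"spin":56.5},{"y":-52.2,"z":-8.9,"spin":56.5}]' 30; python3 -c "
from h import *
plan(.656,.18,.245,9)"
```

```text
t 1.6 pinch [0.2178 0.4777 0.2455] jaw az 65.5 tilt 0.01 open 0.0919 F [ 0.1  0.3 -0.8] q6 -0.15
  x 0.06 y -52.22 z -8.91 spin 56.5 (or -123.5)$[0]: bad value
```

```bash
python3 -m jog '[{"fingers":0,"x":0,"y":-52.2,"z":-8.9,"spin":56.5},{"fingers":0,"x":0,"y":-52.2,"z":-8.9,"spin":56.5},{"fingers":0,"x":0,"y":-52.2,"z":-8.9,"spin":56.5},{"fingers":0,"x":0,"y":-52.2,"z":-8.9,"spin":56.5},{"fingers":0,"x":0,"y":-52.2,"z":-8.9,"spin":56.5}]' 30; python3 -c "
from h import *
plan(.656,.18,.245,9)"
```

```text
time: 2.22
tool_pos: [0.4778, 0.3007, 0.4049]
tool_rot: [0.607, 1.57, 0.806]
contact_force: [-0.6, 1.8, -0.1]
opening: 0.0918
t 2.23 pinch [0.4779 0.3008 0.2457] jaw az 11.4 tilt 0.03 open 0.0918 F [-0.6  1.8 -0.1] q6 0.23
  x 0.07 y -15.36 z 15.08 spin 2.4 (or -177.6)
```

```bash
python3 -m jog '[{"fingers":0,"x":0,"y":-15.4,"z":15.1,"spin":2.4},{"fingers":0,"x":0,"y":-15.4,"z":15.1,"spin":2.4},{"fingers":0,"x":0,"y":-15.4,"z":15.1,"spin":2.4},{"fingers":0,"x":0,"y":-15.4,"z":15.1,"spin":2.4},{"fingers":0,"x":0,"y":-15.4,"z":15.1,"spin":2.4}]'; python3 - <<'E'
from h import *
plan(.656,.18,.245,9)
st=robot.observe();p=robot.read_camera("wrist");V=view(p,st);save(p,"w1.png");np.savez("w1.npz",V=V,K=p["mtx"])
for X in [(.656,.18,.13),(.656,.18,.12),(.656,.18,.08),(.656,.18,.04)]: print(X,proj(p,V,X).round(1))
E
```

```text
time: 2.85
tool_pos: [0.657, 0.1803, 0.4035]
tool_rot: [-2.999, 1.57, -2.838]
contact_force: [-0.9, 0.1, -0.7]
opening: 0.0914
t 2.85 pinch [0.6568 0.1802 0.2443] jaw az 9.2 tilt 0.05 open 0.0914 F [-0.9  0.1 -0.7] q6 -0.01
  x -0.07 y -0.01 z -0.10 spin 0.2 (or -179.8)
(0.656, 0.18, 0.13) [321.5 239.9]
(0.656, 0.18, 0.12) [321.5 236.1]
(0.656, 0.18, 0.08) [321.5 223.1]
(0.656, 0.18, 0.04) [321.5 212.9]
```

View pics/w1.png

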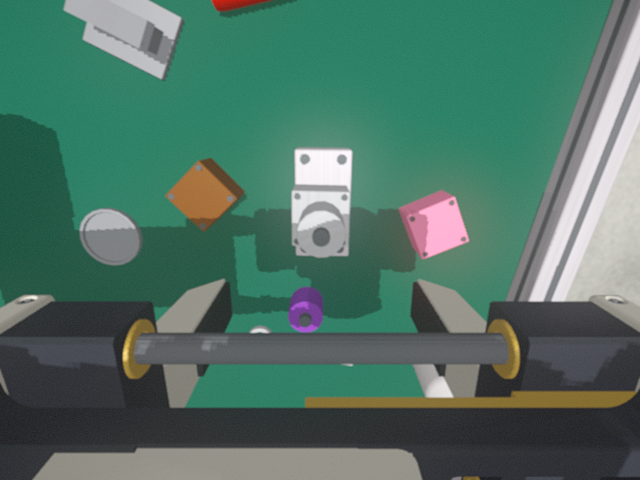

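Stub top at (321,237) against 240 predicted, so the holder is about 2 mm further in +y. The block sides line up with the jaws. Going down to grip.

```bash
python3 -m jog '[{"fingers":0,"x":6,"y":-0.1,"z":-0.1,"spin":0.2},{"fingers":0,"x":12,"y":-0.1,"z":-0.1,"spin":0.2},{"fingers":0,"x":14,"y":-0.1,"z":-0.1,"spin":0.2},{"fingers":0,"x":14,"y":-0.1,"z":-0.1,"spin":0.2}]' 30;python3 -c "
from h import *
plan(.656,.181,.103,9)"; python3 -m jog '[{"fingers":1,"x":0,"y":0,"z":0,"spin":0},{"fingers":1,"x":0,"y":0,"z":0,"spin":0},{"fingers":1,"x":0,"y":0,"z":0,"spin":0},{"fingers":1,"x":0,"y":0,"z":0,"spin":0},{"fingers":1,"x":0,"y":0,"z":0,"spin":0}]'
```

```text
time: 3.4
tool_pos: [0.6534, 0.1821, 0.2632]
tool_rot: [3.058, 1.567, -3.064]
contact_force: [-0.5, 1.2, 1.2]
opening: 0.0918
t 3.4 pinch [0.6528 0.1821 0.104 ] jaw az 9.3 tilt 0.23 open 0.0918 F [-0.5  1.2  1.2] q6 -0.0
  x 0.09 y -0.15 z 0.24 spin 0.3 (or -179.7)
time: 4.03
tool_pos: [0.6547, 0.1809, 0.2649]
tool_rot: [0.434, 1.571, 0.594]
contact_force: [0.2, 0.1, 0.3]
opening: 0.0467
```

```bash
python3 -m jog '[{"fingers":1,"x":0,"y":0,"z":0,"spin":0},{"fingers":1,"x":0,"y":0,"z":0,"spin":0},{"fingers":1,"x":0,"y":0,"z":0,"spin":0}]' 30;python3 -m jog '[{"fingers":1,"x":-2,"y":0,"z":0,"spin":0},{"fingers":1,"x":-4,"y":0,"z":0,"spin":0},{"fingers":1,"x":-8,"y":0,"z":0,"spin":0}]' 30; python3 -c "
from h import *
plan(.4245,.1065,.180,9)"
```

```text
time: 4.4
tool_pos: [0.6549, 0.181, 0.2649]
tool_rot: [0.056, 1.57, 0.216]
contact_force: [2.2, -0.1, -0.0]
opening: 0.0392
time: 4.78
tool_pos: [0.654, 0.1809, 0.3423]
tool_rot: [3.123, 1.563, -3.0]
contact_force: [1.1, -0.8, -3.4]
opening: 0.0397
t 4.78 pinch [0.6528 0.1807 0.1831] jaw az 9.2 tilt 0.42 open 0.0397 F [ 1.1 -0.8 -3.4] q6 -0.0
  x 0.49 y -3.69 z -23.84 spin 0.2 (or -179.8)
```

```bash
python3 -m jog '[{"fingers":1,"x":0,"y":-3.7,"z":-23.8,"spin":0},{"fingers":1,"x":0,"y":-3.7,"z":-23.8,"spin":0},{"fingers":1,"x":0,"y":-3.7,"z":-23.8,"spin":0},{"fingers":1,"x":0,"y":-3.7,"z":-23.8,"spin":0},{"fingers":1,"x":0,"y":-3.7,"z":-23.8,"spin":0}]' 30; python3 - <<'E'
from h import *
plan(.424,.1055,.05,9)
st=robot.observe();p=robot.read_camera("wrist");V=view(p,st);save(p,"w2.png")
for X in [(.424,.1055,.004)]+[(.424+.034*a,.1055+.034*b,.008) for a,b in((1,0),(-1,0),(0,1),(0,-1))]: print(X,proj(p,V,X).round(1))
plan(.424,.1055,.05,9)
E
```

```text
time: 5.4
tool_pos: [0.4216, 0.1059, 0.3439]
tool_rot: [3.062, 1.565, -3.061]
contact_force: [1.2, -0.0, -3.5]
opening: 0.0397
t 5.4 pinch [0.4206 0.1059 0.1847] jaw az 9.2 tilt 0.35 open 0.0397 F [ 1.2 -0.  -3.5] q6 -0.09
  x 13.46 y -0.09 z 0.31 spin 0.2 (or -179.8)
(0.424, 0.1055, 0.004) [326.8 219.6]
(0.45799999999999996, 0.1055, 0.008) [362.2 226.2]
(0.39, 0.1055, 0.008) [291.3 215.1]
(0.424, 0.1395, 0.008) [332.9 185.2]
(0.424, 0.0715, 0.008) [321.2 254. ]
t 5.45 pinch [0.4238 0.1063 0.1854] jaw az 9.1 tilt 0.09 open 0.0394 F [ 0.5 -0.1 -3.2] q6 -0.09
  x 13.54 y -0.08 z 0.00 spin 0.1 (or -179.9)
```

View pics/w2.png

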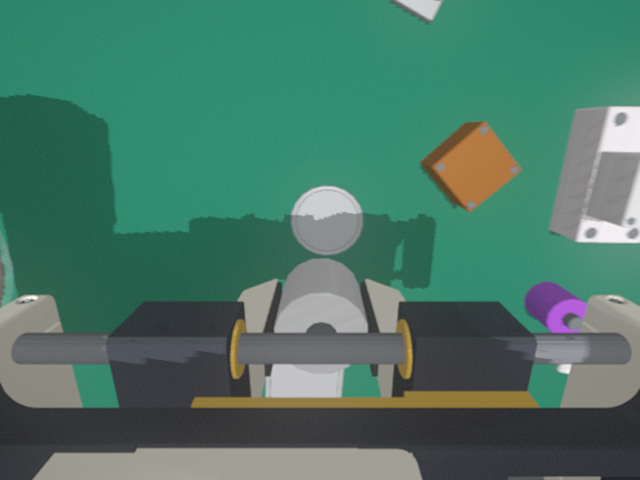

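The nest ring spans cols 291–363 and rows 186–255, which matches the prediction. The holder is held upright, so I'm lowering it.

```bash
python3 -m jog '[{"fingers":1,"x":6,"y":0,"z":0,"spin":0},{"fingers":1,"x":11,"y":0,"z":0,"spin":0},{"fingers":1,"x":14,"y":0,"z":0,"spin":0},{"fingers":1,"x":14.5,"y":0,"z":0,"spin":0},{"fingers":1,"x":14.9,"y":0,"z":0,"spin":0}]' 30;python3 -m jog '[{"fingers":1,"x":0.3,"y":0,"z":0,"spin":0},{"fingers":1,"x":0.5,"y":0,"z":0,"spin":0},{"fingers":1,"x":0.5,"y":0,"z":0,"spin":0}]' 30; python3 -c "
from h import *
plan(.424,.1055,.03,9)"
```

```text
time: 6.08
tool_pos: [0.4267, 0.1067, 0.1961]
tool_rot: [-0.029, 1.569, 0.132]
contact_force: [0.8, -1.0, -3.3]
opening: 0.0396
time: 6.45
tool_pos: [0.4258, 0.1066, 0.1911]
tool_rot: [-0.007, 1.57, 0.153]
contact_force: [0.2, -0.1, -3.0]
opening: 0.0392
t 6.45 pinch [0.4259 0.1066 0.0319] jaw az 9.2 tilt 0.05 open 0.0392 F [ 0.2 -0.1 -3. ] q6 -0.09
  x 0.19 y -0.08 z -0.19 spin 0.2 (or -179.8)
```

```bash
python3 -m jog '[{"fingers":1,"x":0.15,"y":0,"z":-0.1,"spin":0},{"fingers":1,"x":0.25,"y":0,"z":-0.1,"spin":0},{"fingers":1,"x":0.25,"y":0,"z":-0.1,"spin":0}]' 30;python3 -m jog '[{"fingers":0.4,"x":0,"y":0,"z":0,"spin":0},{"fingers":0.4,"x":0,"y":0,"z":0,"spin":0},{"fingers":0.4,"x":0,"y":0,"z":0,"spin":0},{"fingers":0.4,"x":-2,"y":0,"z":0,"spin":0},{"fingers":0.4,"x":-6,"y":0,"z":0,"spin":0}]' 30; python3 -c "
from h import *
plan(.656,.181,.180,9)"
```

```text
time: 6.82
tool_pos: [0.4246, 0.1064, 0.1888]
tool_rot: [0.205, 1.571, 0.365]
contact_force: [-2.0, -0.9, 5.4]
opening: 0.0394
time: 7.45
tool_pos: [0.4243, 0.1063, 0.2478]
tool_rot: [3.03, 1.567, -3.094]
contact_force: [-0.3, 0.6, 0.2]
opening: 0.0552
t 7.45 pinch [0.4237 0.1063 0.0886] jaw az 9.2 tilt 0.21 open 0.0552 F [-0.3  0.6  0.2] q6 -0.09
  x -9.22 y 3.68 z 24.04 spin 0.2 (or -179.8)
```

```bash
python3 -m jog '[{"fingers":0,"x":-6,"y":0,"z":0,"spin":0},{"fingers":0,"x":-9.2,"y":3.7,"z":24,"spin":0.2},{"fingers":0,"x":-9.2,"y":3.7,"z":24,"spin":0.2},{"fingers":0,"x":-9.2,"y":3.7,"z":24,"spin":0.2},{"fingers":0,"x":-9.2,"y":3.7,"z":24,"spin":0.2}]' 40;python3 -m jog '[{"fingers":0,"x":0,"y":0,"z":0,"spin":0},{"fingers":0,"x":0,"y":0,"z":0,"spin":0}]'; python3 - <<'E'
from h import *
plan(.656,.181,.065,9)
st=robot.observe();p=robot.read_camera("wrist");V=view(p,st);save(p,"w3.png");np.savez("w3.npz",V=V,K=p["mtx"])
c=np.array([.655,.181]);a=np.radians(9);M=np.array([[np.cos(a),-np.sin(a)],[np.sin(a),np.cos(a)]])
for u,v in((26,26),(26,-26),(-26,-26),(-26,26)): print((u,v),proj(p,V,[*(c+M@[u/1e3,v/1e3]),.08]).round(1))
E
```

```text
time: 8.07
tool_pos: [0.6574, 0.1818, 0.3404]
tool_rot: [0.139, 1.57, 0.296]
contact_force: [0.6, -0.5, 0.6]
opening: 0.0916
time: 8.32
tool_pos: [0.6551, 0.1811, 0.3391]
tool_rot: [-3.14, 1.568, -2.983]
contact_force: [-0.3, -0.6, -0.2]
opening: 0.0917
t 8.32 pinch [0.6547 0.181  0.1799] jaw az 9.0 tilt 0.15 open 0.0917 F [-0.3 -0.6 -0.2] q6 0.0
  x 11.49 y -0.02 z 0.12 spin -0.0 (or 180.0)
(26, 26) [360.1 211.3]
(26, -26) [357.8 278.5]
(-26, -26) [289.  278.5]
(-26, 26) [286.9 211.3]
```

View pics/w3.png

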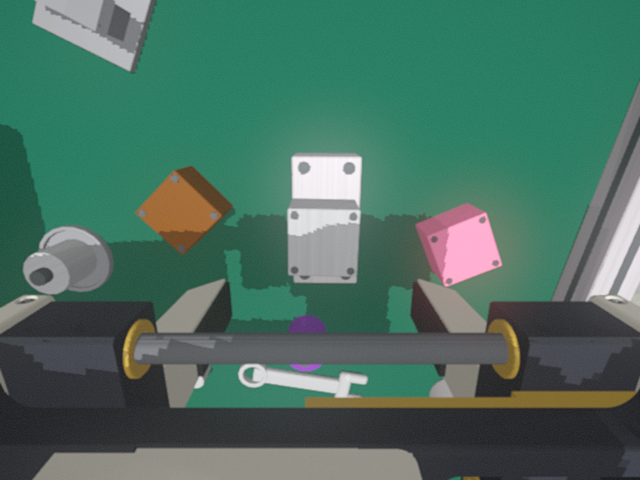

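Bolt centre at (323,243) against a predicted block centre of (323.5,245), so it's well within the grip tolerance. Descending to pinch z ≈ 0.069.

```bash
python3 -m jog '[{"fingers":0,"x":6,"y":-0.1,"z":0.05,"spin":0},{"fingers":0,"x":10,"y":-0.1,"z":0.05,"spin":0},{"fingers":0,"x":11.1,"y":-0.1,"z":0.05,"spin":0},{"fingers":0,"x":11.1,"y":-0.1,"z":0.05,"spin":0},{"fingers":0,"x":11.1,"y":-0.1,"z":0.05,"spin":0}]' 40; python3 -m jog '[{"fingers":1,"x":0,"y":0,"z":0,"spin":0},{"fingers":1,"x":0,"y":0,"z":0,"spin":0},{"fingers":1,"x":0,"y":0,"z":0,"spin":0},{"fingers":1,"x":0,"y":0,"z":0,"spin":0},{"fingers":1,"x":0,"y":0,"z":0,"spin":0}]';python3 -m jog '[{"fingers":1,"x":0,"y":0,"z":0,"spin":0},{"fingers":1,"x":0,"y":0,"z":0,"spin":0}]';python3 -c "
from h import *
plan(.656,.181,.069,9)"
```

```text
time: 9.0
tool_pos: [0.6569, 0.1803, 0.2318]
tool_rot: [0.016, 1.567, 0.173]
contact_force: [-0.1, -0.6, -0.2]
opening: 0.0917
time: 9.62
tool_pos: [0.6563, 0.1803, 0.2292]
tool_rot: [2.838, 1.571, 2.995]
contact_force: [-0.2, -0.4, 1.1]
opening: 0.0516
time: 9.88
tool_pos: [0.6563, 0.1803, 0.2292]
tool_rot: [3.015, 1.571, -3.111]
contact_force: [0.6, -0.2, 0.7]
opening: 0.052
t 9.88 pinch [0.6563 0.1803 0.07  ] jaw az 9.0 tilt 0.01 open 0.052 F [ 0.6 -0.2  0.7] q6 -0.0
  x 0.10 y 0.08 z -0.02 spin -0.0 (or 180.0)
```

```bash
python3 -m jog '[{"fingers":1,"x":-2,"y":0,"z":0,"spin":0},{"fingers":1,"x":-6,"y":0,"z":0,"spin":0},{"fingers":1,"x":-12,"y":0,"z":0,"spin":0},{"fingers":1,"x":-13,"y":0,"z":0,"spin":0},{"fingers":1,"x":-13,"y":0,"z":0,"spin":0}]' ; python3 -c "
from h import *
plan(.443,-.339,.2,-1.5)"
```

```text
time: 10.5
tool_pos: [0.6561, 0.1802, 0.3585]
tool_rot: [3.058, 1.57, -3.068]
contact_force: [0.5, 0.2, -4.9]
opening: 0.0519
t 10.5 pinch [0.656  0.1802 0.1993] jaw az 9.0 tilt 0.04 open 0.0519 F [ 0.5  0.2 -4.9] q6 -0.0
  x -0.05 y -47.96 z -29.15 spin 10.5 (or -169.5)
```

```bash
python3 -m jog '[{"fingers":1,"x":0,"y":-48,"z":-29.1,"spin":10.5},{"fingers":1,"x":0,"y":-48,"z":-29.1,"spin":10.5},{"fingers":1,"x":0,"y":-48,"z":-29.1,"spin":10.5},{"fingers":1,"x":0,"y":-48,"z":-29.1,"spin":10.5},{"fingers":1,"x":0,"y":-48,"z":-29.1,"spin":10.5}]';python3 -c "
from h import *
plan(.443,-.339,.2,-1.5)"
```

```text
time: 11.12
tool_pos: [0.5364, -0.1104, 0.3563]
tool_rot: [2.824, 1.566, 2.798]
contact_force: [1.3, -1.4, -3.1]
opening: 0.052
t 11.12 pinch [ 0.5357 -0.1101  0.1971] jaw az -1.5 tilt 0.29 open 0.052 F [ 1.3 -1.4 -3.1] q6 -0.32
  x -0.28 y -23.10 z -8.74 spin -0.0 (or 180.0)
```

```bash
python3 -m jog '[{"fingers":1,"x":0,"y":-23,"z":-8.7,"spin":0},{"fingers":1,"x":0,"y":-23,"z":-8.7,"spin":0},{"fingers":1,"x":0,"y":-23,"z":-8.7,"spin":0},{"fingers":1,"x":0,"y":-23,"z":-8.7,"spin":0},{"fingers":1,"x":0,"y":-23,"z":-8.7,"spin":0}]';python3 - <<'E'
from h import *
plan(.443,-.339,.055,-1.5)
robot.read_camera("wrist")
st=robot.observe();p=robot.read_camera("wrist");V=view(p,st);save(p,"w4.png")
a=np.radians(-1.5);M=np.array([[np.cos(a),-np.sin(a)],[np.sin(a),np.cos(a)]])
for u,v in((40,40),(40,-40),(-40,-40),(-40,40)): print((u,v),proj(p,V,[*([.443,-.339]+M@[u/1e3,v/1e3]),.008]).round(1))
plan(.443,-.339,.055,-1.5)
E
```

```text
time: 11.75
tool_pos: [0.4427, -0.3399, 0.3561]
tool_rot: [2.592, 1.566, 2.56]
contact_force: [0.8, 0.5, -4.6]
opening: 0.0518
t 11.75 pinch [ 0.4421 -0.3395  0.1969] jaw az -1.9 tilt 0.27 open 0.0518 F [ 0.8  0.5 -4.6] q6 -0.76
  x 14.19 y 0.06 z 0.09 spin -0.4 (or 179.6)
(40, 40) [365.1 177.4]
(40, -40) [362.4 256.8]
(-40, -40) [283.7 257. ]
(-40, 40) [280.6 177.8]
t 11.85 pinch [ 0.4437 -0.3361  0.1974] jaw az -1.6 tilt 0.3 open 0.052 F [-0.3  0.7 -4.7] q6 -0.76
  x 14.24 y -0.29 z -0.07 spin -0.1 (or 179.9)
```

View pics/w4.png

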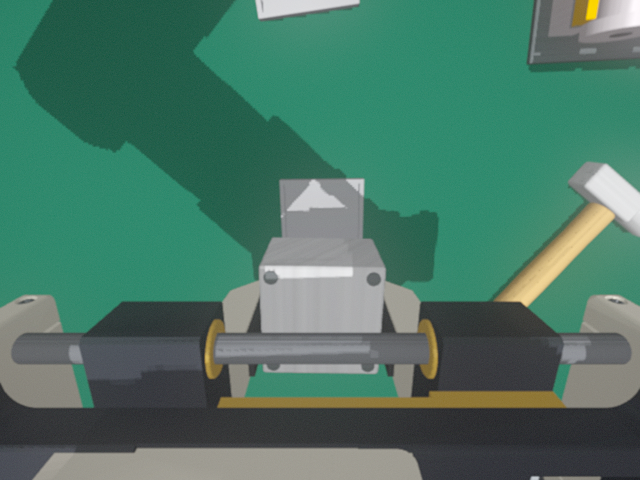

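The square nest's far corners are at (280,179) and (364,179), 1–2 px from the prediction. Lowering.

```bash
python3 -m jog '[{"fingers":1,"x":6,"y":-0.2,"z":-0.1,"spin":0},{"fingers":1,"x":11,"y":-0.2,"z":-0.1,"spin":0},{"fingers":1,"x":14,"y":-0.2,"z":-0.1,"spin":0},{"fingers":1,"x":15.2,"y":-0.2,"z":-0.1,"spin":0},{"fingers":1,"x":15.5,"y":-0.2,"z":-0.1,"spin":0}]';python3 -m jog '[{"fingers":1,"x":0,"y":0,"z":0,"spin":0},{"fingers":1,"x":0,"y":0,"z":0,"spin":0}]'; python3 -c "
from h import *
plan(.443,-.340,.034,-1.5)"
```

```text
time: 12.48
tool_pos: [0.4443, -0.3377, 0.2037]
tool_rot: [2.201, 1.57, 2.175]
contact_force: [-0.1, -0.6, -4.1]
opening: 0.0516
time: 12.72
tool_pos: [0.4442, -0.3387, 0.2054]
tool_rot: [-0.717, 1.568, -0.743]
contact_force: [0.9, 0.1, -4.2]
opening: 0.0515
t 12.72 pinch [ 0.4445 -0.339   0.0462] jaw az -1.5 tilt 0.13 open 0.0515 F [ 0.9  0.1 -4.2] q6 -0.76
  x 1.22 y -0.13 z -0.12 spin -0.0 (or 180.0)
```

```bash
python3 -m jog '[{"fingers":1,"x":0.6,"y":-0.1,"z":-0.1,"spin":0},{"fingers":1,"x":0.9,"y":-0.1,"z":-0.1,"spin":0},{"fingers":1,"x":1.1,"y":-0.1,"z":-0.1,"spin":0},{"fingers":1,"x":1.2,"y":-0.1,"z":-0.1,"spin":0},{"fingers":1,"x":1.2,"y":-0.1,"z":-0.1,"spin":0}]'; python3 -c "
from h import *
plan(.443,-.340,.034,-1.5)"
```

```text
time: 13.35
tool_pos: [0.4427, -0.3395, 0.1932]
tool_rot: [-3.082, 1.571, -3.109]
contact_force: [-3.3, 2.2, 5.3]
opening: 0.0517
t 13.35 pinch [ 0.4427 -0.3395  0.034 ] jaw az -1.5 tilt 0.01 open 0.0517 F [-3.3  2.2  5.3] q6 -0.76
  x -0.00 y -0.05 z 0.03 spin -0.0 (or 180.0)
```

```bash
python3 -m jog '[{"fingers":0.2,"x":0,"y":0,"z":0,"spin":0},{"fingers":0.2,"x":0,"y":0,"z":0,"spin":0},{"fingers":0.2,"x":0,"y":0,"z":0,"spin":0},{"fingers":0.1,"x":-2,"y":0,"z":0,"spin":0},{"fingers":0,"x":-8,"y":0,"z":0,"spin":0}]';python3 -m jog '[{"fingers":0,"x":-6,"y":0,"z":0,"spin":0},{"fingers":0,"x":-8,"y":0,"z":0,"spin":0}]'; python3 -c "
from h import *
plan(.656,.183,.2,8.5)"
```

```text
time: 13.98
tool_pos: [0.4422, -0.339, 0.2703]
tool_rot: [2.358, 1.564, 2.331]
contact_force: [1.0, -0.4, 0.0]
opening: 0.0883
time: 14.22
tool_pos: [0.4432, -0.3399, 0.3564]
tool_rot: [-0.743, 1.564, -0.77]
contact_force: [0.3, 0.1, -0.7]
opening: 0.0918
t 14.22 pinch [ 0.444  -0.3406  0.1972] jaw az -1.5 tilt 0.4 open 0.0918 F [ 0.3  0.1 -0.7] q6 -0.76
  x -0.43 y 52.83 z 19.88 spin -10.0 (or 170.0)
```

Now the long block.

```bash
python3 -m jog '[{"fingers":0,"x":0,"y":52.8,"z":19.9,"spin":-10},{"fingers":0,"x":0,"y":52.8,"z":19.9,"spin":-10},{"fingers":0,"x":0,"y":52.8,"z":19.9,"spin":-10},{"fingers":0,"x":0,"y":52.8,"z":19.9,"spin":-10},{"fingers":0,"x":0,"y":52.8,"z":19.9,"spin":-10}]'; python3 -c "
from h import *
plan(.656,.183,.2,8.5)"
```

```text
time: 14.85
tool_pos: [0.5613, -0.0482, 0.3523]
tool_rot: [-0.287, 1.57, -0.139]
contact_force: [0.8, -0.2, 0.8]
opening: 0.0916
t 14.85 pinch [ 0.5614 -0.0482  0.1931] jaw az 8.5 tilt 0.03 open 0.0916 F [ 0.8 -0.2  0.8] q6 -0.37
  x -0.68 y 21.47 z 12.77 spin -0.0 (or 180.0)
```

```bash
python3 -m jog '[{"fingers":0,"x":0,"y":21.5,"z":12.8,"spin":0},{"fingers":0,"x":0,"y":21.5,"z":12.8,"spin":0},{"fingers":0,"x":0,"y":21.5,"z":12.8,"spin":0},{"fingers":0,"x":0,"y":21.5,"z":12.8,"spin":0},{"fingers":0,"x":0,"y":21.5,"z":12.8,"spin":0}]'; python3 - <<'E'
from h import *
robot.read_camera("wrist");robot.read_camera("wrist");robot.read_camera("wrist")
st=robot.observe();p=robot.read_camera("wrist");V=view(p,st);save(p,"w5.png");np.savez("w5.npz",V=V,K=p["mtx"])
plan(.656,.183,.032,8.5)
a=np.radians(8.5);M=np.array([[np.cos(a),-np.sin(a)],[np.sin(a),np.cos(a)]])
for u,v in((28,55),(28,-55),(-28,-55),(-28,55)): print((u,v),proj(p,V,[*([.656,.183]+M@[u/1e3,v/1e3]),.04]).round(1))
E
```

```text
time: 15.48
tool_pos: [0.656, 0.1859, 0.351]
tool_rot: [1.697, 1.57, 1.85]
contact_force: [-0.1, -1.1, -0.2]
opening: 0.0919
t 15.68 pinch [0.6555 0.1803 0.1929] jaw az 8.4 tilt 0.04 open 0.0915 F [-0.8  0.7  1. ] q6 0.01
  x 16.09 y 0.26 z 0.09 spin -0.1 (or 179.9)
(28, 55) [357.4 160.1]
(28, -55) [353.7 281.6]
(-28, -55) [293.2 281.6]
(-28, 55) [289.8 160.2]
```

View pics/w5.png

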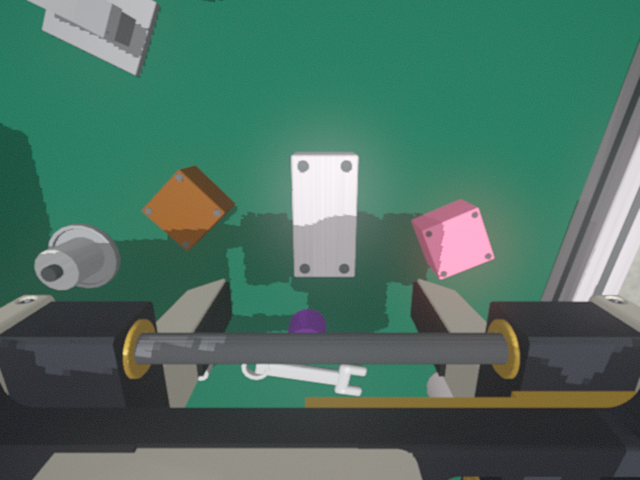

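Long block corners at (291,154), (357,154), (355,277) and (294,277). It sits about 4.5 mm further in +y than assumed and the yaw agrees. Correcting and gripping.

```bash
python3 -m jog '[{"fingers":0.1,"x":6,"y":0.7,"z":0.05,"spin":0},{"fingers":0.1,"x":12,"y":0.7,"z":0.05,"spin":0},{"fingers":0.1,"x":15,"y":0.7,"z":0.05,"spin":0},{"fingers":0.1,"x":16.1,"y":0.7,"z":0.05,"spin":0},{"fingers":0.1,"x":16.1,"y":0.7,"z":0.05,"spin":0}]' 50; python3 -m jog '[{"fingers":0.1,"x":0,"y":0,"z":0,"spin":0},{"fingers":1,"x":0,"y":0,"z":0,"spin":0},{"fingers":1,"x":0,"y":0,"z":0,"spin":0},{"fingers":1,"x":0,"y":0,"z":0,"spin":0},{"fingers":1,"x":0,"y":0,"z":0,"spin":0}]';python3 -m jog '[{"fingers":1,"x":0,"y":0,"z":0,"spin":0},{"fingers":1,"x":0,"y":0,"z":0,"spin":0}]';python3 -c "
from h import *
plan(.656,.187,.032,8.5)"
```

```text
time: 16.3
tool_pos: [0.6555, 0.1875, 0.1918]
tool_rot: [0.074, 1.57, 0.22]
contact_force: [-0.2, -0.9, 0.6]
opening: 0.0826
time: 16.92
tool_pos: [0.6555, 0.1885, 0.1917]
tool_rot: [0.077, 1.569, 0.225]
contact_force: [2.0, 1.3, 1.3]
opening: 0.0559
time: 17.18
tool_pos: [0.6555, 0.1885, 0.1917]
tool_rot: [0.11, 1.569, 0.258]
contact_force: [2.4, 1.6, 2.2]
opening: 0.0556
t 17.18 pinch [0.6558 0.1886 0.0325] jaw az 8.5 tilt 0.09 open 0.0556 F [2.4 1.6 2.2] q6 0.02
  x 0.05 y -0.16 z 0.02 spin -0.0 (or 180.0)
```

```bash
python3 -m jog '[{"fingers":1,"x":-2,"y":0,"z":0,"spin":0},{"fingers":1,"x":-6,"y":0,"z":0,"spin":0},{"fingers":1,"x":-12,"y":0,"z":0,"spin":0},{"fingers":1,"x":-15,"y":0,"z":0,"spin":0},{"fingers":1,"x":-15,"y":0,"z":0,"spin":0}]' ; python3 -c "
from h import *
plan(.430,-.092,.18,5.7)"
```

```text
time: 17.8
tool_pos: [0.6551, 0.1884, 0.3442]
tool_rot: [0.036, 1.567, 0.184]
contact_force: [1.0, 0.2, -6.2]
opening: 0.0553
t 17.8 pinch [0.6557 0.1885 0.185 ] jaw az 8.5 tilt 0.24 open 0.0553 F [ 1.   0.2 -6.2] q6 0.02
  x 0.38 y -24.42 z -26.40 spin 2.8 (or -177.2)
```

```bash
python3 -m jog '[{"fingers":1,"x":0,"y":-24.4,"z":-26.4,"spin":2.8},{"fingers":1,"x":0,"y":-24.4,"z":-26.4,"spin":2.8},{"fingers":1,"x":0,"y":-24.4,"z":-26.4,"spin":2.8},{"fingers":1,"x":0,"y":-24.4,"z":-26.4,"spin":2.8},{"fingers":1,"x":0,"y":-24.4,"z":-26.4,"spin":2.8}]';python3 -m jog '[{"fingers":1,"x":0,"y":-5.2,"z":-4.6,"spin":0},{"fingers":1,"x":0,"y":-5.2,"z":-4.6,"spin":0}]'; python3 -c "
from h import *
plan(.430,-.092,.18,5.7)"
```

```text
time: 18.42
tool_pos: [0.4571, -0.0562, 0.3392]
tool_rot: [2.804, 1.566, 2.903]
contact_force: [0.5, -1.7, -5.4]
opening: 0.0554
time: 18.68
tool_pos: [0.4159, -0.1135, 0.3395]
tool_rot: [2.74, 1.565, 2.834]
contact_force: [0.5, 0.6, -5.8]
opening: 0.0555
t 18.68 pinch [ 0.4151 -0.1133  0.1803] jaw az 5.4 tilt 0.32 open 0.0555 F [ 0.5  0.6 -5.8] q6 -0.54
  x 0.02 y 2.01 z 1.61 spin -0.3 (or 179.7)
```

```bash
python3 -m jog '[{"fingers":1,"x":0,"y":2.2,"z":1.7,"spin":0},{"fingers":1,"x":0,"y":2.2,"z":1.7,"spin":0},{"fingers":1,"x":0,"y":2.2,"z":1.7,"spin":0},{"fingers":1,"x":0,"y":2.2,"z":1.7,"spin":0}]';python3 - <<'E'
from h import *
st=robot.observe();p=robot.read_camera("wrist");V=view(p,st);save(p,"w6.png")
plan(.430,-.092,.0365,5.7)
a=np.radians(5.7);M=np.array([[np.cos(a),-np.sin(a)],[np.sin(a),np.cos(a)]])
for u,v in((42,69),(42,-69),(-42,-69),(-42,69)): print((u,v),proj(p,V,[*([.430,-.092]+M@[u/1e3,v/1e3]),.008]).round(1))
E
```

```text
time: 19.18
tool_pos: [0.4333, -0.0879, 0.3407]
tool_rot: [2.725, 1.569, 2.825]
contact_force: [-0.9, 0.1, -7.0]
opening: 0.0556
t 19.23 pinch [ 0.4333 -0.0879  0.1817] jaw az 5.7 tilt 0.05 open 0.0559 F [ 0.9 -0.1 -5.2] q6 -0.47
  x 14.52 y -0.38 z -0.37 spin -0.0 (or 180.0)
(42, 69) [366.2 148.7]
(42, -69) [360.8 291.1]
(-42, -69) [276.9 291.1]
(-42, 69) [270.8 148.8]
```

View pics/w6.png

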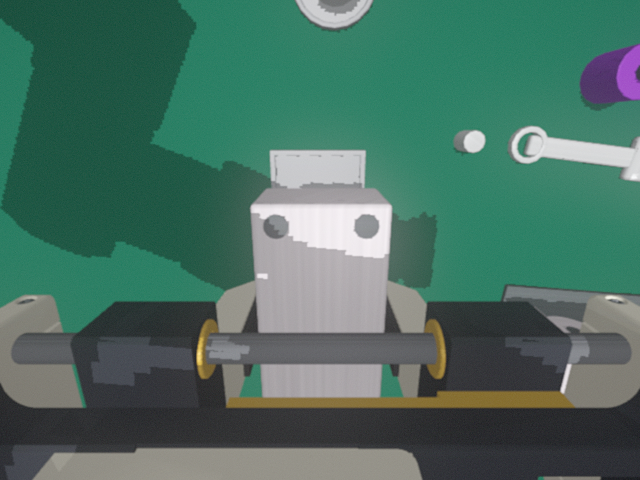

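The long nest's far corners are at (270,151) and (366,151), about 2 mm further in −y than predicted. Lowering with that correction.

```bash
python3 -m jog '[{"fingers":1,"x":6,"y":-0.5,"z":-0.35,"spin":0},{"fingers":1,"x":10,"y":-0.5,"z":-0.35,"spin":0},{"fingers":1,"x":12.5,"y":-0.5,"z":-0.35,"spin":0},{"fingers":1,"x":13.5,"y":-0.5,"z":-0.35,"spin":0},{"fingers":1,"x":13.5,"y":-0.5,"z":-0.35,"spin":0}]';python3 -m jog '[{"fingers":1,"x":0.3,"y":0,"z":0,"spin":0},{"fingers":1,"x":0.3,"y":0,"z":0,"spin":0}]'; python3 -c "
from h import *
plan(.430,-.0935,.0365,5.7)"
```

```text
time: 19.85
tool_pos: [0.4307, -0.0934, 0.2062]
tool_rot: [2.461, 1.57, 2.559]
contact_force: [-0.2, -0.1, -5.9]
opening: 0.0558
time: 20.1
tool_pos: [0.4308, -0.0933, 0.2039]
tool_rot: [-0.425, 1.569, -0.326]
contact_force: [-0.3, -0.5, -5.3]
opening: 0.0554
t 20.1 pinch [ 0.431  -0.0934  0.0447] jaw az 5.7 tilt 0.08 open 0.0554 F [-0.3 -0.5 -5.3] q6 -0.49
  x 0.82 y -0.01 z -0.08 spin -0.0 (or 180.0)
```

```bash
python3 -m jog '[{"fingers":1,"x":0.4,"y":0,"z":-0.1,"spin":0},{"fingers":1,"x":0.6,"y":0,"z":-0.1,"spin":0},{"fingers":1,"x":0.75,"y":0,"z":-0.1,"spin":0},{"fingers":1,"x":0.85,"y":0,"z":-0.1,"spin":0},{"fingers":1,"x":0.85,"y":0,"z":-0.1,"spin":0}]'; python3 -c "
from h import *
plan(.430,-.0935,.0365,5.7)"
```

```text
time: 20.72
tool_pos: [0.4295, -0.0933, 0.1956]
tool_rot: [-0.359, 1.57, -0.26]
contact_force: [-4.7, 0.9, 8.3]
opening: 0.0558
t 20.73 pinch [ 0.4295 -0.0933  0.0364] jaw az 5.7 tilt 0.02 open 0.0558 F [-4.7  0.9  8.3] q6 -0.49
  x -0.01 y -0.03 z 0.05 spin -0.0 (or 180.0)
```

```bash
python3 -m jog '[{"fingers":0.1,"x":0,"y":0,"z":0,"spin":0},{"fingers":0.1,"x":0,"y":0,"z":0,"spin":0},{"fingers":0.1,"x":0,"y":0,"z":0,"spin":0},{"fingers":0.1,"x":-2,"y":0,"z":0,"spin":0},{"fingers":0,"x":-8,"y":0,"z":0,"spin":0}]' 30;python3 -m jog '[{"fingers":0,"x":-6,"y":0,"z":0,"spin":0},{"fingers":0,"x":-11,"y":0,"z":0,"spin":0},{"fingers":0,"x":-11,"y":0,"z":0,"spin":0}]'; python3 -c "
from h import *
plan(.651,-.171,.22,90)"
```

```text
time: 21.35
tool_pos: [0.429, -0.0932, 0.2736]
tool_rot: [2.644, 1.564, 2.743]
contact_force: [0.2, -0.8, -0.5]
opening: 0.0882
time: 21.72
tool_pos: [0.4302, -0.0936, 0.3883]
tool_rot: [-0.473, 1.562, -0.373]
contact_force: [0.3, -1.6, 0.2]
opening: 0.0918
t 21.73 pinch [ 0.4315 -0.0941  0.2291] jaw az 5.7 tilt 0.49 open 0.0918 F [ 0.3 -1.6  0.2] q6 -0.49
  x 1.11 y -9.89 z 21.20 spin -84.3 (or 95.7)
```

```bash
python3 -m jog '[{"fingers":0,"x":0,"y":-9.9,"z":21.2,"spin":-84.3},{"fingers":0,"x":0,"y":-9.9,"z":21.2,"spin":-84.3},{"fingers":0,"x":0,"y":-9.9,"z":21.2,"spin":-84.3},{"fingers":0,"x":0,"y":-9.9,"z":21.2,"spin":-84.3},{"fingers":0,"x":0,"y":-9.9,"z":21.2,"spin":-84.3}]'; python3 -c "
from h import *
plan(.651,-.171,.22,90)"
```

```text
time: 22.35
tool_pos: [0.6525, -0.172, 0.3802]
tool_rot: [1.722, 1.567, 2.764]
contact_force: [-0.9, -0.4, -0.2]
opening: 0.0918
t 22.35 pinch [ 0.6519 -0.1718  0.221 ] jaw az 59.7 tilt 0.23 open 0.0918 F [-0.9 -0.4 -0.2] q6 -1.41
  x 0.10 y 0.18 z 0.01 spin -30.3 (or 149.7)
```

```bash
python3 -m jog '[{"fingers":0,"x":0.1,"y":0.1,"z":0,"spin":-30.8},{"fingers":0,"x":0.1,"y":0.1,"z":0,"spin":-30.8},{"fingers":0,"x":0.1,"y":0.1,"z":0,"spin":-30.8},{"fingers":0,"x":0.1,"y":0.1,"z":0,"spin":-30.8},{"fingers":0,"x":0.1,"y":0.1,"z":0,"spin":-30.8}]'; python3 - <<'E'
from h import *
st=robot.observe();p=robot.read_camera("wrist");V=view(p,st);save(p,"w7.png")
plan(.651,-.171,.076,90)
for X in [(.651,-.171,.076),(.651,-.141,.076),(.651,-.201,.076),(.628,-.171,.076),(.628,-.141,.076),(.628,-.201,.076)]: print(X,proj(p,V,X).round(1))
E
```

```text
time: 22.98
tool_pos: [0.6495, -0.1704, 0.3827]
tool_rot: [1.12, 1.569, 2.691]
contact_force: [-0.6, 0.2, 0.6]
opening: 0.0919
t 23.02 pinch [ 0.6493 -0.1703  0.2238] jaw az 90.0 tilt 0.06 open 0.092 F [ 0.   0.1 -0.5] q6 -1.94
  x 14.78 y -0.17 z -0.07 spin 0.0 (or -180.0)
(0.651, -0.171, 0.076) [320.8 232. ]
(0.651, -0.141, 0.076) [355.3 232. ]
(0.651, -0.201, 0.076) [286.2 232. ]
(0.628, -0.171, 0.076) [320.8 206. ]
(0.628, -0.141, 0.076) [356.1 206. ]
(0.628, -0.201, 0.076) [285.4 206. ]
```

View pics/w7.png

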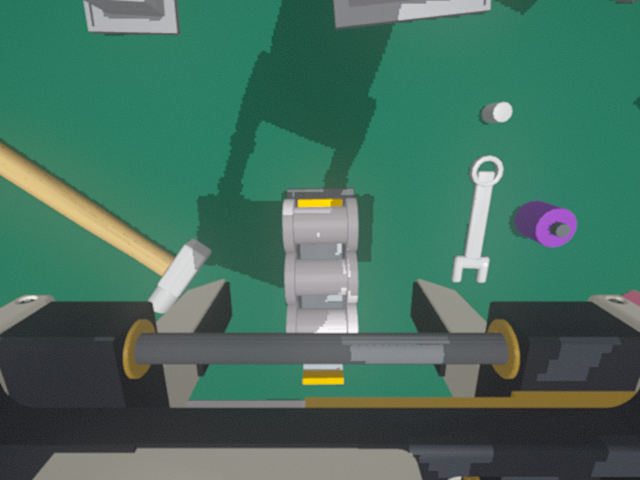

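Roller1 spans cols 283–358 (centre 320.5). Its contact with roller2 is at row 254 against 258 predicted, so its centre is at x ≈ 0.648, y ≈ −0.171. Descending to grip along the axle.

```bash
python3 -m jog '[{"fingers":0,"x":6,"y":0.1,"z":-0.05,"spin":0},{"fingers":0,"x":10,"y":0.1,"z":-0.05,"spin":0},{"fingers":0,"x":12,"y":0.1,"z":-0.05,"spin":0},{"fingers":0,"x":12,"y":0.1,"z":-0.05,"spin":0},{"fingers":0,"x":12,"y":0.1,"z":-0.05,"spin":0}]' 25; python3 -c "
from h import *
plan(.648,-.171,.077,90)"
```

```text
time: 23.65
tool_pos: [0.6489, -0.171, 0.2649]
tool_rot: [-1.905, 1.569, -0.332]
contact_force: [0.4, -0.7, 0.5]
opening: 0.0917
t 23.65 pinch [ 0.6492 -0.1712  0.1058] jaw az 90.1 tilt 0.12 open 0.0917 F [ 0.4 -0.7  0.5] q6 -1.95
  x 2.87 y 0.09 z 0.01 spin 0.1 (or -179.9)
```

```bash
python3 -m jog '[{"fingers":0,"x":1.5,"y":0.1,"z":0,"spin":0},{"fingers":0,"x":2.8,"y":0.1,"z":0,"spin":0},{"fingers":0,"x":2.8,"y":0.1,"z":0,"spin":0},{"fingers":1,"x":2.8,"y":0.1,"z":0,"spin":0},{"fingers":1,"x":2.8,"y":0.1,"z":0,"spin":0}]' 25;  python3 -m jog '[{"fingers":1,"x":0,"y":0,"z":0,"spin":0},{"fingers":1,"x":0,"y":0,"z":0,"spin":0},{"fingers":1,"x":0,"y":0,"z":0,"spin":0},{"fingers":1,"x":0,"y":0,"z":0,"spin":0}]' 25;python3 -c "
from h import *
plan(.648,-.171,.077,90)"
```

```text
time: 24.28
tool_pos: [0.6476, -0.171, 0.2362]
tool_rot: [-1.842, 1.57, -0.268]
contact_force: [1.3, 0.1, -0.5]
opening: 0.0761
time: 24.78
tool_pos: [0.6475, -0.1709, 0.236]
tool_rot: [-1.719, 1.57, -0.145]
contact_force: [-0.2, -0.0, 2.7]
opening: 0.06
t 24.77 pinch [ 0.6476 -0.1709  0.0768] jaw az 90.2 tilt 0.03 open 0.06 F [-0.2 -0.   2.7] q6 -1.95
  x -0.02 y -0.05 z -0.01 spin 0.2 (or -179.8)
```

```bash
python3 -m jog '[{"fingers":1,"x":-1.5,"y":0,"z":0,"spin":0},{"fingers":1,"x":-5,"y":0,"z":0,"spin":0},{"fingers":1,"x":-10,"y":0,"z":0,"spin":0},{"fingers":1,"x":-13,"y":0,"z":0,"spin":0},{"fingers":1,"x":-13,"y":0,"z":0,"spin":0}]' 25; python3 - <<'E'
from h import *
plan(.450,.3225,.2,73.2)
for i in range(6): p=robot.read_camera("wrist")
save(p,"w8.png");s=robot.read_camera("side");V=view(s)
c=cv2.resize(s["color"][160:240,230:350],(480,320),interpolation=cv2.INTER_CUBIC)
k=cv2.resize(s["color"][360:440,330:450],(480,320),interpolation=cv2.INTER_CUBIC)
save({"color":np.vstack([np.hstack([c,np.zeros((320,0,3),np.uint8)]),k[:280]])},"s8.png")
t=robot.read_camera("top")
for n in("cradle","roller2"): 
  A=[d for d in robot.look_for(n,t)][:3];B=[d for d in robot.look_for(n,s)][:3]
  print(n,[(np.round(d["xy"],1),d["conf"]) for d in A],[(np.round(d["xy"],1),d["conf"]) for d in B])
plan(.450,.3225,.2,73.2)
E
```

```text
time: 25.4
tool_pos: [0.6477, -0.1709, 0.3695]
tool_rot: [-1.938, 1.564, -0.363]
contact_force: [0.1, -0.3, -2.4]
opening: 0.0601
t 25.4 pinch [ 0.6486 -0.1713  0.2103] jaw az 90.2 tilt 0.37 open 0.0601 F [ 0.1 -0.3 -2.4] q6 -1.95
  x 0.80 y 19.60 z 49.41 spin 17.0 (or -163.0)
cradle [(array([205.3, 304.8]), 0.81), (array([469.5, 312.2]), 0.73)] [(array([388.7, 400.8]), 0.75)]
roller2 [(array([467.2, 311.2]), 0.25)] [(array([309.5, 193.7]), 0.56), (array([318.9, 145.3]), 0.51), (array([387.2, 403. ]), 0.17)]
t 26.0 pinch [ 0.6474 -0.1709  0.2062] jaw az 90.2 tilt 0.02 open 0.0601 F [-0.4 -0.4 -1.6] q6 -1.95
  x 0.64 y 19.59 z 49.41 spin 17.0 (or -163.0)
```

View pics/s8.png

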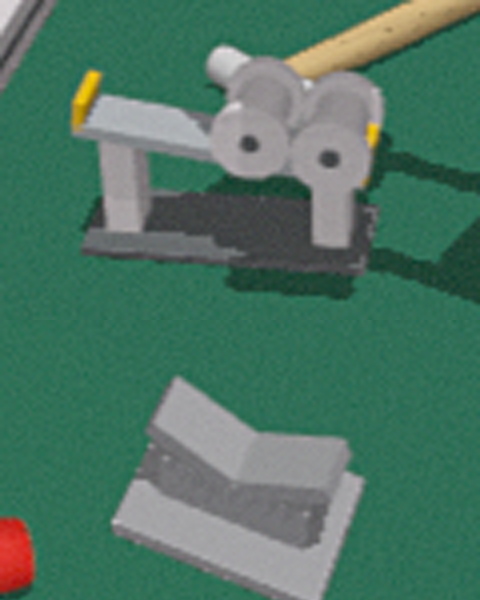

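Roller2 and roller3 have run down: hubs at (330,158) and (250,143), with roller2 against the yellow front stop. The cradle's valley ends are at crop (237,483) and (262,432).

```bash
python3 - <<'E'
from h import *
s=robot.read_camera("side");V=view(s)
a=onz(s,V,(389.25,400.75),.034);b=onz(s,V,(395.5,388),.034);print(a,b,(a+b)/2,np.linalg.norm(a-b),"az",np.degrees(np.arctan2(*(a-b)[[1,0]])))
m=onz(s,V,(118/4+330,(522-320)/4+360),.008);n=onz(s,V,(362/4+330,(480-320)/4+360),.008);print("base corners diag",m,n,(m+n)/2,np.linalg.norm(m-n))
E
python3 -m jog '[{"fingers":1,"x":0,"y":19.5,"z":49.4,"spin":17},{"fingers":1,"x":0,"y":19.5,"z":49.4,"spin":17},{"fingers":1,"x":0,"y":19.5,"z":49.4,"spin":17},{"fingers":1,"x":0,"y":19.5,"z":49.4,"spin":17},{"fingers":1,"x":0,"y":19.5,"z":49.4,"spin":17}]'; python3 -c "
from h import *
plan(.450,.3225,.2,73.2)"
```

```text
[0.45246861 0.33533144 0.034     ] [0.44404221 0.31137028 0.034     ] [0.44825541 0.32335086 0.034     ] 0.02539963158465932 az 70.62480132992626
base corners diag [0.49466026 0.34031212 0.008     ] [0.40404507 0.30771455 0.008     ] [0.44935266 0.32401333 0.008     ] 0.09630013070852352
time: 26.68
tool_pos: [0.5308, 0.1211, 0.3661]
tool_rot: [-1.006, 1.57, 0.271]
contact_force: [0.6, 0.8, -1.1]
opening: 0.06
t 26.68 pinch [0.5309 0.1211 0.2069] jaw az 73.2 tilt 0.06 open 0.06 F [ 0.6  0.8 -1.1] q6 -1.19
  x 0.68 y 13.56 z 16.94 spin -0.0 (or 180.0)
```

```bash
python3 -m jog '[{"fingers":1,"x":0,"y":13.6,"z":17,"spin":0.5},{"fingers":1,"x":0,"y":13.6,"z":17,"spin":0.5},{"fingers":1,"x":0,"y":13.6,"z":17,"spin":0.5},{"fingers":1,"x":0,"y":13.6,"z":17,"spin":0.5},{"fingers":1,"x":0,"y":13.6,"z":17,"spin":0.5}]'; python3 - <<'E'
from h import *
for i in range(4): p=robot.read_camera("wrist")
st=robot.observe();p=robot.read_camera("wrist");V=view(p,st);save(p,"w9.png")
plan(.449,.3235,.075,73)
a=np.radians(-17);M=np.array([[np.cos(a),-np.sin(a)],[np.sin(a),np.cos(a)]])
for u,v,z in((40,30,8),(40,-30,8),(-40,-30,8),(-40,30,8),(0,12,34),(0,-12,34)): print((u,v),proj(p,V,[*([.449,.3235]+M@[u/1e3,v/1e3]),z/1e3]).round(1))
E
```

```text
time: 27.3
tool_pos: [0.4496, 0.3233, 0.3659]
tool_rot: [-0.319, 1.57, 0.954]
contact_force: [0.0, -0.5, -1.3]
opening: 0.0603
t 27.55 pinch [0.4514 0.3204 0.2066] jaw az 72.6 tilt 0.01 open 0.0599 F [ 0.8  0.1 -1.2] q6 -0.79
  x 13.16 y 0.32 z 0.23 spin -0.4 (or 179.6)
(40, 30) [353.1 249.7]
(40, -30) [295.4 250.2]
(-40, -30) [292.9 172.4]
(-40, 30) [354.8 171.9]
(0, 12) [337.2 218.8]
(0, -12) [311.4 218.9]
```

View pics/w9.png

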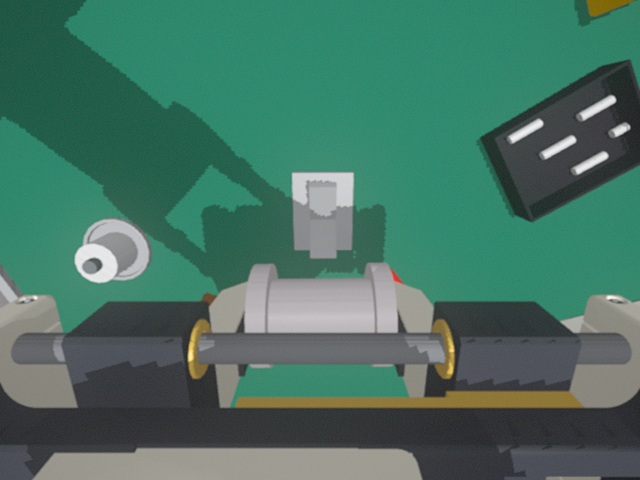

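The cradle base corners match the prediction within 1 px. I'm lowering to just above the valley while checking where the roller sits in the grip.

```bash
python3 - <<'E'
from h import *
st=robot.observe();p=robot.read_camera("wrist");V=view(p,st);Mt=R.from_euler('xyz',st["tool_rot"]).as_matrix()
for off in(-3,0,3):
  c=st["tool_pos"]+Mt@[.1592,off/1e3,-.030];q=np.array([proj(p,V,c+Mt@[.023*np.cos(a),.023*np.sin(a),0]) for a in np.linspace(0,6.28,60)])
  print(off,q.min(0).round(1),q.max(0).round(1))
E
python3 -m jog '[{"fingers":1,"x":6,"y":0.3,"z":0.15,"spin":0},{"fingers":1,"x":10,"y":0.3,"z":0.15,"spin":0},{"fingers":1,"x":12,"y":0.3,"z":0.15,"spin":0},{"fingers":1,"x":13,"y":0.3,"z":0.15,"spin":0},{"fingers":1,"x":13,"y":0.3,"z":0.15,"spin":0}]';python3 -m jog '[{"fingers":1,"x":0,"y":0,"z":0,"spin":0},{"fingers":1,"x":0,"y":0,"z":0,"spin":0}]'; python3 -c "
from h import *
plan(.449,.3235,.053,73)"
```

```text
-3 [247.7 274.8] [266.1 378.8]
0 [247.2 268.8] [265.9 373. ]
3 [246.7 262.8] [265.6 367.3]
time: 28.22
tool_pos: [0.4487, 0.3234, 0.2356]
tool_rot: [2.271, 1.57, -2.745]
contact_force: [0.3, -0.5, -0.7]
opening: 0.0598
time: 28.48
tool_pos: [0.4486, 0.3239, 0.2367]
tool_rot: [-0.752, 1.569, 0.517]
contact_force: [-0.0, 0.5, -1.4]
opening: 0.0597
t 28.48 pinch [0.4489 0.324  0.0775] jaw az 72.7 tilt 0.12 open 0.0597 F [-0.   0.5 -1.4] q6 -0.78
  x 2.45 y -0.05 z -0.03 spin -0.3 (or 179.7)
```

The flange rows (263–365) put the roller about 3 mm along tool +y from the pinch centre, so I'm shifting y by −0.3 cm and lowering slowly.

```bash
python3 -m jog '[{"fingers":1,"x":0.8,"y":-0.3,"z":0,"spin":0},{"fingers":1,"x":1.6,"y":-0.3,"z":0,"spin":0},{"fingers":1,"x":2.1,"y":-0.3,"z":0,"spin":0},{"fingers":1,"x":2.3,"y":-0.3,"z":0,"spin":0},{"fingers":1,"x":2.3,"y":-0.3,"z":0,"spin":0}]'; python3 -c "
from h import *
plan(.449,.3235,.053,73)"
```

```text
time: 29.1
tool_pos: [0.4512, 0.3229, 0.2127]
tool_rot: [0.56, 1.571, 1.829]
contact_force: [0.3, 1.1, -0.9]
opening: 0.0599
t 29.1 pinch [0.4512 0.3229 0.0535] jaw az 72.7 tilt 0.0 open 0.0599 F [ 0.3  1.1 -0.9] q6 -0.79
  x 0.05 y 0.23 z -0.01 spin -0.3 (or 179.7)
```

```bash
python3 -m jog '[{"fingers":1,"x":0.1,"y":0,"z":0,"spin":0},{"fingers":1,"x":0.2,"y":0,"z":0,"spin":0},{"fingers":1,"x":0.2,"y":0,"z":0,"spin":0}]'; python3 -c "
from h import *
plan(.449,.3235,.053,73)"
```

```text
time: 29.48
tool_pos: [0.4515, 0.3229, 0.2119]
tool_rot: [-0.88, 1.569, 0.389]
contact_force: [-0.5, -1.4, 6.8]
opening: 0.0603
t 29.48 pinch [0.4518 0.3231 0.0527] jaw az 72.7 tilt 0.1 open 0.0603 F [-0.5 -1.4  6.8] q6 -0.79
  x -0.03 y 0.25 z -0.02 spin -0.3 (or 179.7)
```

Contact at the expected height with 7 N up and almost no lateral force. Releasing.

```bash
python3 -m jog '[{"fingers":0.2,"x":0,"y":0,"z":0,"spin":0},{"fingers":0.1,"x":0,"y":0,"z":0,"spin":0},{"fingers":0.1,"x":0,"y":0,"z":0,"spin":0},{"fingers":0.1,"x":0,"y":0,"z":0,"spin":0},{"fingers":0,"x":-2,"y":0,"z":0,"spin":0}]';python3 -m jog '[{"fingers":0,"x":-6,"y":0,"z":0,"spin":0},{"fingers":0,"x":-12,"y":0,"z":0,"spin":0},{"fingers":0,"x":-18,"y":0,"z":0,"spin":0},{"fingers":0,"x":-20,"y":10,"z":0,"spin":0},{"fingers":0,"x":-20,"y":15,"z":0,"spin":0}]'; python3 - <<'E'
from h import *
for i in range(4): robot.read_camera("wrist")
plan(.449,.3235,.3,73)
t=robot.read_camera("top")["color"];s=robot.read_camera("side")["color"]
r=lambda i,w,h:cv2.resize(i,(w,h),interpolation=cv2.INTER_CUBIC)
save({"color":np.vstack([r(t[170:350,160:520],800,400),np.hstack([r(s[160:360,220:480],260,200),r(s[355:455,320:450],260,200),r(s[270:355,360:470],280,200)])])},"end.png")
E
```

```text
time: 30.1
tool_pos: [0.4507, 0.3226, 0.2296]
tool_rot: [2.349, 1.567, -2.665]
contact_force: [-0.4, 0.5, 0.5]
opening: 0.0884
time: 30.72
tool_pos: [0.3322, 0.3597, 0.4295]
tool_rot: [-0.443, 1.568, 0.824]
contact_force: [0.1, 0.6, -0.7]
opening: 0.0918
t 30.93 pinch [0.3325 0.3601 0.2697] jaw az 72.8 tilt 0.07 open 0.092 F [-0.1  0.3  0.5] q6 -0.6
  x -3.02 y -12.23 z -0.04 spin -0.2 (or 179.8)
```

View pics/end.png

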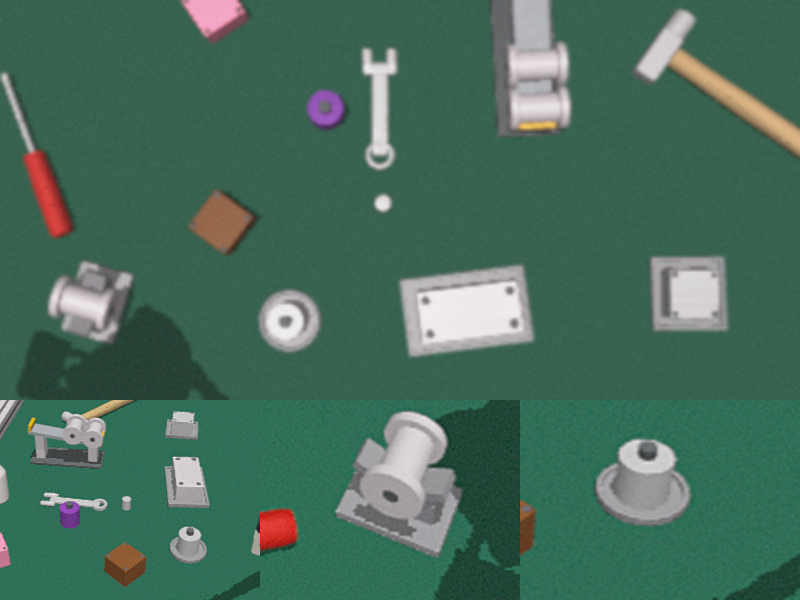

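All four parts are seated: the holder at (288,321), the long block at (468,311), the square block at (692,294), and the roller level in the valley at (85,301). Roller2 is at the front stop and the arm is clear.

```bash
python3 -c "
from h import *
print(robot.hand_in(), robot.observe()['time'])"
```

```text
the job is handed in; nothing more can be done
the job is handed in; nothing more can be done
```

The job is done and handed in at about 31 s of the 128 s allowed; no verdict is reported.

- **Stack:** I took it apart from the top and set the punch holder, the square block and the long block in their own nests. Each was lowered until it touched the floor (5–8 N) at the height I expected, then released.
- **Roller:** I lifted the front roller out along its axle and lowered it into the V-cradle. It touched at 52.7 mm (52 mm expected) with 7 N up and almost no sideways force.
- **Last look (top and side views):** All three blocks stand upright inside their rims. The roller lies with its axle along the valley. Roller2 has run down to the front stop with roller3 behind it. The gripper was open and well clear.
- **What disagreed:** Before the corrections I made, positions were 2–4.5 mm off. The long block was 4.5 mm further in y than I first estimated, the long nest 2 mm, and the roller sat about 3 mm off-centre in the grip. My first move command was refused for a missing field, and one sideways move overshot by about 2 cm at a safe height before I brought it back.
- **What I did not check:** I did not measure the final poses numerically. The last check was by eye on the pictures.

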